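Turn the parts carousel to the orange-lidded jar

ROBOT

A 6-joint arm with a two-finger parallel gripper is mounted at the origin on the work surface. World frame = base frame: x ahead of the robot, y to its left, z up, the work surface at z = 0. Lengths are in m, angles in degrees, forces in N, time in s.
With the tool pointing down it reaches from about 0.375 to 0.825 m from the base axis. Payload 5.5 kg.
Tool frame: the origin (TCP) lies on the centre line of the jaws, within the pads' length; the fingertips stand 19 mm ahead of it and the grasp point (between the pads) is the TCP; z points along the fingers, y is the direction in which the jaws open and shut (so a half turn about z gives the same grasp; the last joint's range is limited). The gripper opens to 85 mm and grips with 20 to 120 N. Pads are 22 mm wide; open, the fingers measure 114 mm over their backs; the gripper's body (76 mm by 85 mm) begins 54 mm behind the grasp point. The pads swing forward as they close: fully open they stand 13 mm farther back than shut.
Start: joints at [64.973, 17.962, -2.699, 69.339, 0, 90], TCP at [0.254, 0.544, 0.25] pointing down, gripper open.
Joint ranges: [-152.73, 152.73], [-39.44, 99.34], [-58.76, 71.6], [-118.89, 123.64], [-81.53, 83.1], [-180, 180]. Speed limits (degrees/s): [136.94, 136.94, 172.46, 180, 180, 180].

INTERFACE

Orientations are given as [roll, pitch, yaw] about the fixed x, y, z axes, in that order (R = Rz(yaw) Ry(pitch) Rx(roll)).
In Python, from workcell import sensors, viewer, bot, spotter gives the robot as it stands.
- The arm moves only by the tool step_arm, never from a script. Its argument "rows" is a list that holds one entry, the list of rows, each a list of 7 numbers: the opening, from 0 (shut) to 1 (fully open), then the shift along the world's x, y, z in mm, then the turn, a rotation vector about the world's x, y, z in rad. A call has 1 to 20 rows; each row is the pose to reach, as a shift and turn from the pose commanded when the call began; what a row does not reach only later rows make up. A row lasts 1/8 s, in which the tool goes at most 62.5 mm and 10.7 degrees, less where a joint would pass 70% of its speed; a pose out of reach is approached as far as the arm can. A call with a gripper value outside its range is refused whole. The fingers move at their own pace and stop on an object; "grip_force" is the grip in N (left out, the last holds). Time passes only in rows, so rows that repeat a pose let the fingers close. It gives the time, the measured TCP pose, the force and the opening at its end, in the units of the state.
- sensors.get_obs(): the state, without advancing time (a new reading comes with each control period).
- viewer.capture(name): name is "scene" or "top" or "wrist"; returns (picture, depth): 480x640x3 uint8, blue, green, red; 480x640 float32, m along the optical axis (not along the pixel's ray), 0 where there is no reading.
- viewer.camera_model(name): a dict with "fx", "fy", "cx", "cy" (pixels), "R" (3x3) and "t" (3): a world point X has camera coordinates R X + t. Camera axes: x right, y down, z forward; pixel columns grow to the right and rows downward; lengths in m; the calibration is good to about 2 mm. A picture is of the moment at which its call begins: read the wrist's pose just before it. camera_model takes no time and is no camera call; for the wrist camera it gives the pose at the moment of the call.
- bot.hand_in(): hands the job in, once; it reports no verdict.
Trained networks look in the newest picture that a camera, given by its name, has taken for a name from the list of things; names that differ only in an ending like _2 or _b are one class to them, and where a whole thing is asked for, a point or a joint stands for the part that bears it (a point fixed in the world has none). Each returns a list of dicts, best first, with "conf" (0 to 1); they miss things now and then, are a little off and sometimes report something else, mostly with a low value. They report only what shows in the picture. A call takes as long as a camera call. They do not tell look-alikes from the thing itself.
- spotter.recognise(camera, name): "box" ([centre column, centre row, width, height] in pixels, round what is visible of it).
The state is a dict: "time_s": time; "joint_positions": joint angles; "dq": joint speeds; "tau": joint torques, N m; "tcp_pos": TCP position; "ee_rot": TCP orientation; "contact_force": force on the tool from outside, world axes, zero at the start; "torque": the same for the moment, N m; "gripper_width": finger opening in m.
Only numpy, scipy, OpenCV 4.12 (cv2) and the standard library are available. Lean on these libraries where they do the work, as an engineer would, in place of code of your own. Each camera call takes 0.05 s, during which the arm holds its last target.

TASK

On the printer-assembly bench, push the parts carousel round by the pegs on its rim until the jar with the orange lid stands at the front, in line with the black arrow on the carousel's foot, and then move clear. Only push the tray round: do not touch, lift or tip any jar (all six stay standing in their wells), and leave the other things on the bench where they are.

Things in the scene. Friction and masses are not known exactly. Their poses are not given: they have to be found in the camera images.
- carousel_foot: Fixed foot under the tray, with a flat white tongue (56 mm wide, 8 mm high) that sticks out from under it to 230 mm from the axis and bears a black arrow pointing inward at the axis. Origin on the turning axis at bench height; its own -x axis runs out along the tongue: that side is the front (roughly towards the robot, up to 0.9 rad either side).
- arrow_tip (a point): Tip of the black arrow, on top of the tongue, 164 mm from the turning axis and 10 mm above the bench.
- turntable (a joint): Angle of the turning tray about its vertical axis, counter-clockwise from above positive, 0 at the start, free for two full turns either way; the bearing is stiff (about 0.08 N m, so well under 2 N at the pegs), and the tray stays where it is left.
- hub (a point): Centre of the tray's top face, on the turning axis, 34 mm above the bench. Grey disc, 300 mm across, 12 mm thick. Six black wells (rings 54 mm across, 12 mm high) stand 75 mm from the axis, 60 degrees apart, a jar in each. On the rim, midway in angle between wells, stand six black push pegs: 14 mm across, 42 mm high (tops 76 mm above the bench), 140 mm from the axis.
- jar_white: Loose white jar with a cardboard-brown band and a white lid, 42 mm across, 65 mm high, about 90 g, standing in one of the tray's wells (2.5 mm play; its top is 99 mm above the bench). Origin at the centre of its underside, z up.
- jar_orange: Loose white jar with a cardboard-brown band and an orange lid, 42 mm across, 65 mm high, about 90 g, standing in one of the tray's wells (2.5 mm play; its top is 99 mm above the bench). Origin at the centre of its underside, z up. THE WANTED JAR.
- jar_blue: Loose white jar with a cardboard-brown band and a blue lid, 42 mm across, 65 mm high, about 90 g, standing in one of the tray's wells (2.5 mm play; its top is 99 mm above the bench). Origin at the centre of its underside, z up.
- jar_green: Loose white jar with a cardboard-brown band and a green lid, 42 mm across, 65 mm high, about 90 g, standing in one of the tray's wells (2.5 mm play; its top is 99 mm above the bench). Origin at the centre of its underside, z up.
- jar_black: Loose white jar with a cardboard-brown band and a black lid, 42 mm across, 65 mm high, about 90 g, standing in one of the tray's wells (2.5 mm play; its top is 99 mm above the bench). Origin at the centre of its underside, z up.
- jar_grey: Loose white jar with a cardboard-brown band and a grey lid, 42 mm across, 65 mm high, about 90 g, standing in one of the tray's wells (2.5 mm play; its top is 99 mm above the bench). Origin at the centre of its underside, z up.
- wire_reel: Loose red reel lying flat on the bench left of the carousel, 90 mm across, 40 mm high; origin at the centre of its underside. Leave alone.
- screwdriver: Loose screwdriver lying on the bench right of the carousel, about 200 mm long. Leave alone.
- meter: Loose black measuring instrument, 130 x 70 mm, 40 mm high, on the bench near the robot's right; origin at the centre of its underside. Leave alone.
Not all that is in view belongs to the job. Leave any yellow look-alike of the jar_orange alone. Leave any pink look-alike of the jar_green alone.

How it is judged:
By the outcome, as a careful person would: the job done as asked, in the order asked, and still so for the second after the job is handed in, with the robot touching nothing.
It also fails if it takes over 61 s, if anything falls off the work surface, if the arm or the gripper's body presses on something with over 40 N, if the wrist force passes 120 N, or if a joint passes its speed limit or range.

## Working session

There is one attempt and no reset: what is moved stays moved. The work goes in short steps, Python scripts to look and compute and a tool call to move; the robot and the scene stay as the last step left them, time stands still between calls to the robot, and variables do not carry over. Pictures are saved under pics/ and viewed, and the job is handed in when it is done.

Besides the shell and the picture viewer there is one more tool, called after "Call:" as a command line: name --argument value ..., lists and objects as JSON in quotes. step_arm: Moves the arm, as the interface text tells. Its arguments: {"type":"object","properties":{"rows":{"type":"array","items":{"type":"array","items":{"type":"array","items":{"type":"number"}}}},"grip_force":{"type":"number"}},"required":["rows"]}

```bash
ls; mkdir -p pics; python3 - <<'E'
from workcell import sensors, viewer, bot, spotter
import cv2
for n in ["scene","top"]:
    p,d=viewer.capture(n); cv2.imwrite(f"pics/{n}0.png",p)
    import numpy as np
    np.save(f"pics/{n}0.npy",d)
    m=viewer.camera_model(n); print(n,m)
    for k in ["jar_orange","turntable","carousel_foot","meter","wire_reel","screwdriver"]:
        print(k,[(np.round(r["box"]).tolist(),round(r["conf"],2)) for r in spotter.recognise(n,k)][:4])
print(sensors.get_obs())
E
```

```text
pics
scene {'fx': 476.5141938731839, 'fy': 476.5141938731839, 'cx': 318.2499883074761, 'cy': 241.07291458236259, 'R': array([[-0.2920125 ,  0.95624416,  0.01805   ],
       [ 0.55838691,  0.18577847, -0.80851124],
       [-0.77648745, -0.2260165 , -0.58820386]]), 't': array([ 0.16195145, -0.20776851,  1.47059301])}
jar_orange [([276.0, 265.0, 19.0, 34.0], 0.95), ([196.0, 251.0, 23.0, 28.0], 0.91), ([287.0, 289.0, 26.0, 36.0], 0.36)]
turntable [([311.0, 286.0, 137.0, 113.0], 0.68)]
carousel_foot [([341.0, 241.0, 24.0, 15.0], 0.72)]
meter [([192.0, 202.0, 50.0, 26.0], 0.8)]
wire_reel [([532.0, 326.0, 54.0, 44.0], 0.74)]
screwdriver [([129.0, 270.0, 76.0, 43.0], 0.67)]
top {'fx': 493.9245300834959, 'fy': 493.9245300834959, 'cx': 319.43760307315705, 'cy': 247.16552002549028, 'R': array([[ 2.68664089e-02, -9.99638173e-01,  1.31140852e-03],
       [-9.97179849e-01, -2.68922562e-02, -7.00653637e-02],
       [ 7.00752788e-02,  5.74694551e-04, -9.97541541e-01]]), 't': array([-0.02168487,  0.49961997,  1.34519523])}
jar_orange [([349.0, 213.0, 15.0, 18.0], 0.63)]
turntable [([322.0, 218.0, 114
[... 205 characters left out ...]
r [([469.0, 205.0, 27.0, 67.0], 0.63)]
{'time_s': 0.7, 'joint_positions': array([ 6.49751575e+01,  1.79604076e+01, -2.69750379e+00,  6.93412378e+01,
       -3.64588850e-04,  8.99999998e+01]), 'dq': array([ 0.01294764,  0.00933235, -0.03065882, -0.0258098 , -0.02621601,
       -0.01378417]), 'tau': array([-3.53705025e-05, -5.39287555e+01,  3.39986801e+01,  1.26123468e-03,
        4.80711390e-05, -2.22362118e-06]), 'tcp_pos': array([0.25380536, 0.5436671 , 0.25032719]), 'ee_rot': array([1.79999149e+02, 3.64588852e-04, 1.54975158e+02]), 'contact_force': array([ 0.24382254,  0.30001403, -0.24065968]), 'torque': array([ 0.02342405,  0.01372134, -0.01281557]), 'gripper_width': 0.08532655970252337}
```

```bash
python3 - <<'E'
import cv2
p=cv2.imread("pics/top0.png"); cv2.imwrite("pics/top0c.png",cv2.resize(p[140:320,220:430],None,fx=3.3,fy=3.3,interpolation=cv2.INTER_CUBIC))
E
```

```text
(no output)
```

View pics/scene0.png

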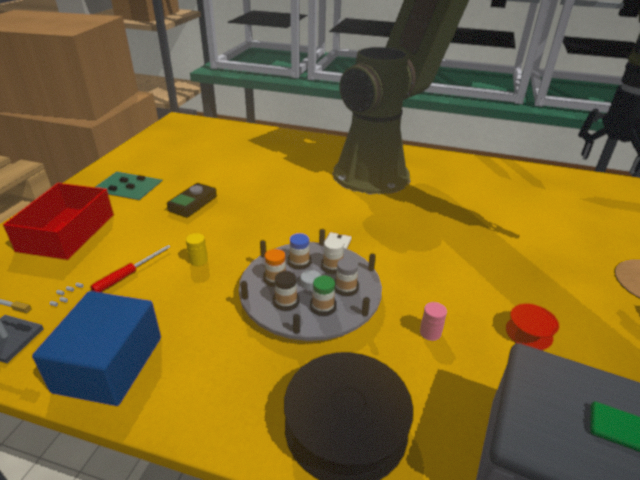

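View pics/top0.png

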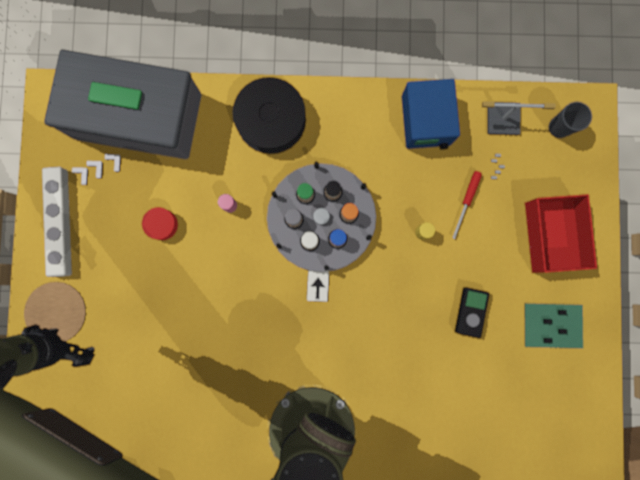

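View pics/top0c.png

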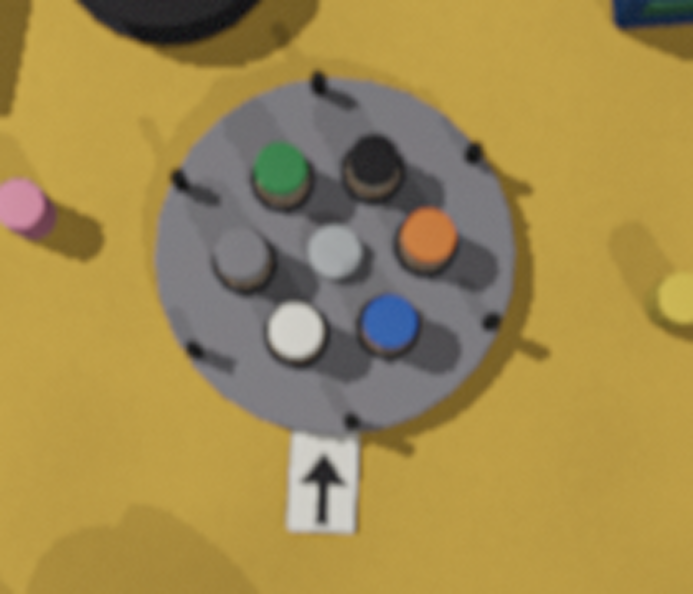

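Candidates in the top view: the orange lid at (349,212) on the tray, and the yellow look-alike at (427,230) standing off the tray. The crop shows the first one is orange and sits in a well, so that's the wanted jar. The arrow is at about (318,287). The pegs lie near the rim. Next I'll measure these.

```bash
cat > h.py <<'E'
import numpy as np, cv2
from scipy.optimize import least_squares
def ray(m,u,v,z):
    R=np.array(m["R"]);t=np.array(m["t"]);c=-R.T@t
    d=R.T@np.array([(u-m["cx"])/m["fx"],(v-m["cy"])/m["fy"],1.])
    return c+d*(z-c[2])/d[2]
def px(m,X):
    q=np.array(m["R"])@np.array(X)+m["t"]; return m["fx"]*q[0]/q[2]+m["cx"],m["fy"]*q[1]/q[2]+m["cy"]
E
python3 - <<'E'
from h import *
from workcell import viewer
m=viewer.camera_model("top"); p=cv2.imread("pics/top0.png")
lids=dict(orange=(428,236),blue=(389,321),white=(297,331),grey=(243,254),green=(281,167),black=(373,160))
L={k:ray(m,220+(u+.5)/3.3-.5,140+(v+.5)/3.3-.5,.099) for k,(u,v) in lids.items()}
h=cv2.cvtColor(p,cv2.COLOR_BGR2HSV)
mask=((h[...,0]<14)&(h[...,1]>120)&(h[...,2]>120)).astype(np.uint8)[150:280,260:390]
n,_,s,c=cv2.connectedComponentsWithStats(mask); print(s[1:],c[1:]+[260,150])
for k in L: print(k,L[k].round(4))
P=np.array(list(L.values())); ks=list(L)
cen=P[:,:2].mean(0); print("cen",cen)
for k in ks:
    d=L[k][:2]-cen; print(k,np.hypot(*d).round(4),np.degrees(np.arctan2(d[1],d[0])).round(1))
def f(x):
    return np.concatenate([[L[k][0]-x[0]-.075*np.cos(x[2]-i*np.pi/3),L[k][1]-x[1]-.075*np.sin(x[2]-i*np.pi/3)] for i,k in enumerate(ks)])
r=least_squares(f,[*cen,-np.pi/2]); print("fit",r.x,np.degrees(r.x[2]),np.abs(r.fun).max())
pegs=[(318,80),(475,150),(492,320),(351,422),(195,350),(180,177)]
for u,v in pegs:
    q=ray(m,220+u/3.3,140+v/3.3,.076)[:2]-r.x[:2]; print("peg",np.hypot(*q).round(4),np.degrees(np.arctan2(q[1],q[0])).round(1))
for (u,v),z in {(324,455):.01,(288,530):.008,(356,532):.008,(291,433):.008,(360,437):.008,(322,522):.01}.items() if 0 else [((324,455),.01),((288,530),.008),((356,532),.008),((322,522),.01)]:
    w=ray(m,220+u/3.3,140+v/3.3,z)[:2]; q=w-r.x[:2]; print("tongue",w.round(4),np.hypot(*q).round(4),np.degrees(np.arctan2(q[1],q[0])).round(1))
E
```

```text
[[ 81  53  17  17 206]] [[349.47572816 210.97572816]]
orange [ 0.5905 -0.0837  0.099 ]
blue [ 0.5222 -0.0545  0.099 ]
white [0.5124 0.0176 0.099 ]
grey [0.5722 0.062  0.099 ]
green [0.6424 0.034  0.099 ]
black [ 0.65   -0.0387  0.099 ]
cen [ 0.5815986  -0.01057291]
orange 0.0737 -83.1
blue 0.0739 -143.5
white 0.0747 157.8
grey 0.0731 97.4
green 0.0754 36.2
black 0.0739 -22.4
fit [ 0.5815986  -0.01057291 -1.44720911] -82.91897425802001 0.0019003174942263251
peg 0.1371 6.9
peg 0.1388 -53.6
peg 0.1396 -113.3
peg 0.1409 -172.9
peg 0.1385 128.2
peg 0.1366 66.8
tongue [ 0.4154 -0.007 ] 0.1662 178.8
tongue [0.3521 0.0213] 0.2317 172.1
tongue [ 0.352  -0.0355] 0.231 -173.8
tongue [ 0.3596 -0.0069] 0.222 179.0
```

```bash
python3 - <<'E'
import cv2
p=cv2.imread("pics/top0.png"); cv2.imwrite("pics/tong0.png",cv2.resize(p[262:308,290:350],None,fx=12,fy=12,interpolation=cv2.INTER_CUBIC))
E
```

```text
(no output)
```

View pics/tong0.png

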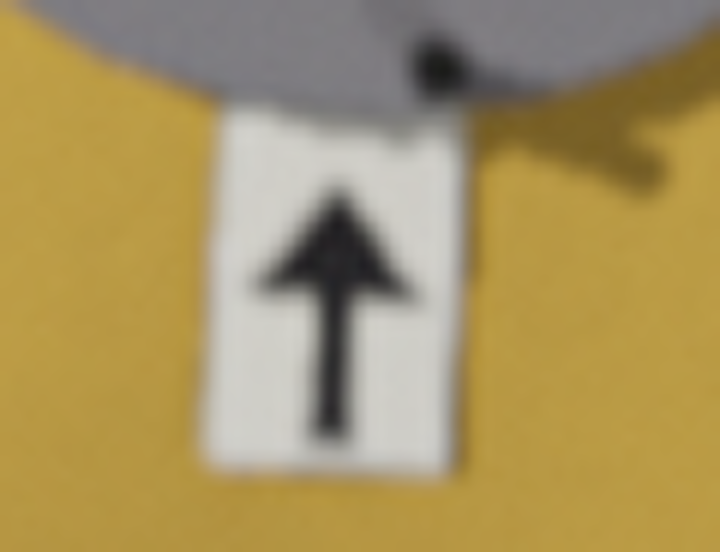

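Measurements, all angles about the axis from above:

| Quantity | Value |
|---|---|
| Axis | (0.5816, -0.0106) |
| Front (arrow) | ≈ 179° |
| Orange jar | ≈ -83° |
| Pegs | 7° + 60k |
| Tray turn needed | ≈ -98° (clockwise) |

The radii check out: about 74 mm for the wells, 139 mm for the pegs, and 166 mm for the arrow tip.

Plan: use shut fingers to push the peg at -113° round the near side. I'll first move high above the starting point behind that peg.

Call:
step_arm --rows '[[[0,303,-695,0,0,0,0],[0,303,-695,0,0,0,0],[0,303,-695,0,0,0,0],[0,303,-695,0,0,0,0],[0,303,-695,0,0,0,0],[0,303,-695,0,0,0,0],[0,303,-695,0,0,0,0],[0,303,-695,0,0,0,0],[0,303,-695,0,0,0,0],[0,303,-695,0,0,0,0],[0,303,-695,0,0,0,0],[0,303,-695,0,0,0,0],[0,303,-695,0,0,0,0],[0,303,-695,0,0,0,0],[0,303,-695,0,0,0,0],[0,303,-695,0,0,0,0]]]'

```text
time_s: 2.7
tcp_pos: [0.5565, -0.1499, 0.2506]
ee_rot: [180.0, 0.0, 155.1]
contact_force: [0.3, 0.7, -0.2]
gripper_width: -0.0001
```

```bash
python3 - <<'E'
from workcell import sensors, viewer
import cv2
o=sensors.get_obs(); print(o["time_s"],o["joint_positions"].round(1),o["tcp_pos"].round(4),o["ee_rot"].round(1),o["gripper_width"])
p,d=viewer.capture("wrist"); cv2.imwrite("pics/w1.png",p)
p,d=viewer.capture("scene"); cv2.imwrite("pics/s1.png",p)
E
```

```text
2.7 [-15.1  15.4  -6.1  68.5   0.    9.8] [ 0.5565 -0.1499  0.2506] [180.    0.  155.1] -0.0001287511150043951
```

View pics/w1.png

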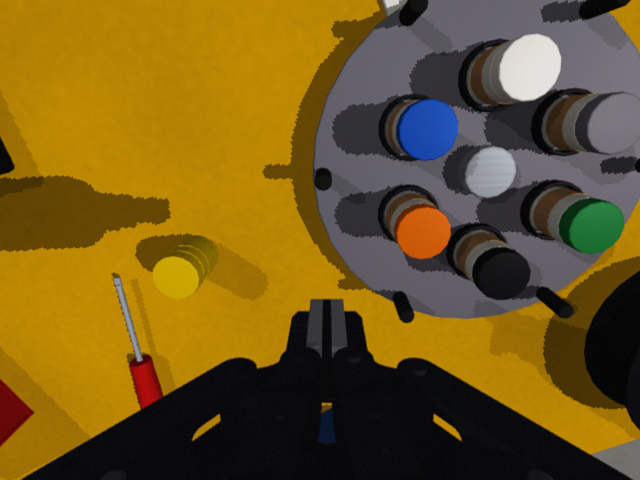

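View pics/s1.png

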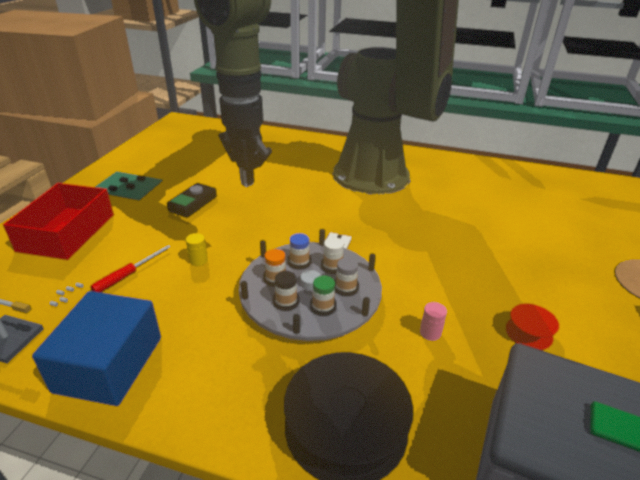

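The wrist view confirms the choice: the orange lid is at (423,231) on the tray and the yellow look-alike is at (177,277) off it. I'll turn the tool so the jaw axis is tangential, which keeps the gripper's bulk and camera away from the jars. Then I'll lower it behind the peg.

Call:
step_arm --rows '[[[0,12,-5,0,0,0,1.92],[0,12,-5,0,0,0,1.92],[0,12,-5,0,0,0,1.92],[0,12,-5,0,0,0,1.92],[0,12,-5,0,0,0,1.92],[0,12,-5,0,0,0,1.92],[0,12,-5,0,0,0,1.92],[0,12,-5,0,0,0,1.92],[0,12,-5,0,0,0,1.92],[0,12,-5,0,0,0,1.92],[0,12,-5,0,0,0,1.92],[0,12,-5,-50,0,0,1.92],[0,12,-5,-90,0,0,1.92],[0,12,-5,-110,0,0,1.92],[0,12,-5,-110,0,0,1.92]]]'

```text
time_s: 4.68
tcp_pos: [0.5674, -0.1554, 0.1388]
ee_rot: [179.8, 0.0, -95.0]
contact_force: [-0.5, 0.6, 0.4]
gripper_width: -0.0001
```

```bash
python3 - <<'E'
from workcell import sensors, viewer
import cv2, numpy as np
o=sensors.get_obs(); print(o["time_s"],o["joint_positions"].round(1),o["tcp_pos"].round(4),o["ee_rot"].round(1),o["contact_force"].round(1))
m=viewer.camera_model("wrist"); print("cam",-(m["R"].T@m["t"]))
a,d=viewer.capture("top"); b,d=viewer.capture("scene")
cv2.imwrite("pics/t2.png",np.hstack([cv2.resize(a[140:320,220:430],(400,343)),cv2.resize(b[150:370,180:440],(400,343))]))
E
```

```text
4.675 [ -15.3   20.7  -14.    55.6    0.  -100.3] [ 0.5674 -0.1554  0.1388] [179.8   0.  -95. ] [-0.5  0.6  0.4]
cam [ 0.56141365 -0.23625042  0.26152245]
```

View pics/t2.png

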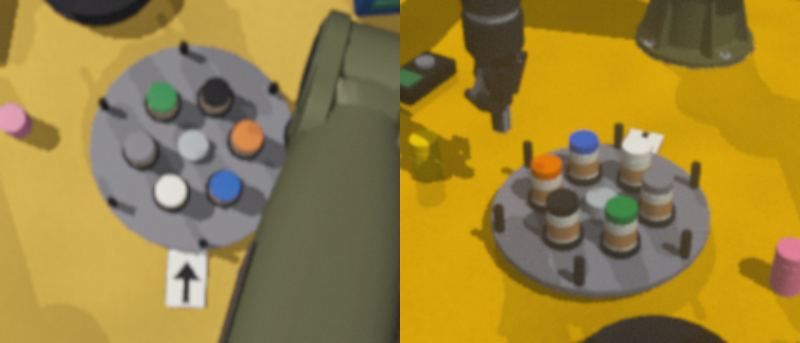

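Both views are clear: the fingers are outside the tray rim, behind the peg, and nothing has moved. I'll work out the arc numbers next.

```bash
cat > arc.py <<'E'
import numpy as np,sys
def arc(p0,a0,angs,r=.145,c=(.5816,-.0106),dz=0):
    return [[0,*[round(1000*(c[i]+r*[np.cos,np.sin][i](np.radians(a))-p0[i])) for i in (0,1)],dz,0,0,round(np.radians(a-a0),3)] for a in angs]
E
python3 - <<'E'
from arc import arc
print(arc((.569,-.155),-95,[-95]+list(range(-98,-146,-3)),dz=-73))
E
```

```text
[[0, 0, 0, -73, 0, 0, np.float64(0.0)], [0, -8, 1, -73, 0, 0, np.float64(-0.052)], [0, -15, 2, -73, 0, 0, np.float64(-0.105)], [0, -22, 4, -73, 0, 0, np.float64(-0.157)], [0, -30, 6, -73, 0, 0, np.float64(-0.209)], [0, -37, 8, -73, 0, 0, np.float64(-0.262)], [0, -44, 11, -73, 0, 0, np.float64(-0.314)], [0, -51, 14, -73, 0, 0, np.float64(-0.367)], [0, -58, 18, -73, 0, 0, np.float64(-0.419)], [0, -64, 21, -73, 0, 0, np.float64(-0.471)], [0, -71, 26, -73, 0, 0, np.float64(-0.524)], [0, -77, 30, -73, 0, 0, np.float64(-0.576)], [0, -83, 35, -73, 0, 0, np.float64(-0.628)], [0, -88, 40, -73, 0, 0, np.float64(-0.681)], [0, -93, 46, -73, 0, 0, np.float64(-0.733)], [0, -98, 51, -73, 0, 0, np.float64(-0.785)], [0, -103, 57, -73, 0, 0, np.float64(-0.838)]]
```

Call:
step_arm --rows '[[[0,0,0,-40,0,0,0],[0,0,0,-73,0,0,0],[0,0,0,-73,0,0,0],[0,-8,1,-73,0,0,-0.05],[0,-15,2,-73,0,0,-0.105],[0,-22,4,-73,0,0,-0.157],[0,-30,6,-73,0,0,-0.209],[0,-37,8,-73,0,0,-0.262],[0,-44,11,-73,0,0,-0.314],[0,-51,14,-73,0,0,-0.367],[0,-58,18,-73,0,0,-0.419],[0,-64,21,-73,0,0,-0.471],[0,-71,26,-73,0,0,-0.524],[0,-77,30,-73,0,0,-0.576],[0,-83,35,-73,0,0,-0.628],[0,-83,35,-73,0,0,-0.628]]]'

```text
time_s: 6.78
tcp_pos: [0.4873, -0.1215, 0.0697]
ee_rot: [-179.8, 0.1, -130.9]
contact_force: [1.2, 0.3, 0.4]
gripper_width: 0.0002
```

```bash
python3 - <<'E'
from workcell import sensors, viewer
import cv2, numpy as np
o=sensors.get_obs(); print(o["time_s"],o["joint_positions"].round(1),o["tcp_pos"].round(4),o["ee_rot"].round(1),o["contact_force"].round(1))
a,d=viewer.capture("top"); b,d=viewer.capture("scene")
cv2.imwrite("pics/t3.png",np.hstack([cv2.resize(a[140:320,220:430],(400,343)),cv2.resize(b[150:370,180:440],(400,343))]))
from arc import arc
p0=(.5816+.145*np.cos(np.radians(-131)),-.0106+.145*np.sin(np.radians(-131)))
for r in arc(p0,-131,list(range(-134,-197,-3))): print(*r)
E
```

```text
6.775 [-14.   16.1 -30.9  42.9   0.  -63.1] [ 0.4873 -0.1215  0.0697] [-1.798e+02  1.000e-01 -1.309e+02] [1.2 0.3 0.4]
0 -6 5 0 0 0 -0.052
0 -11 11 0 0 0 -0.105
0 -16 16 0 0 0 -0.157
0 -21 22 0 0 0 -0.209
0 -25 28 0 0 0 -0.262
0 -29 35 0 0 0 -0.314
0 -33 41 0 0 0 -0.367
0 -36 48 0 0 0 -0.419
0 -39 55 0 0 0 -0.471
0 -42 62 0 0 0 -0.524
0 -44 69 0 0 0 -0.576
0 -46 77 0 0 0 -0.628
0 -48 84 0 0 0 -0.681
0 -49 92 0 0 0 -0.733
0 -50 99 0 0 0 -0.785
0 -50 107 0 0 0 -0.838
0 -50 114 0 0 0 -0.89
0 -49 122 0 0 0 -0.942
0 -48 130 0 0 0 -0.995
0 -47 137 0 0 0 -1.047
0 -46 145 0 0 0 -1.1
```

View pics/t3.png

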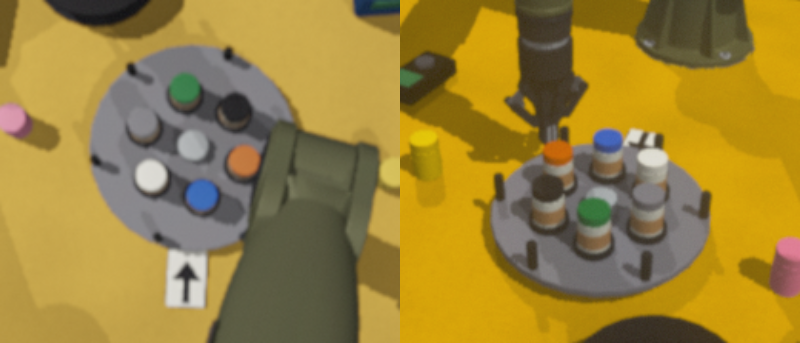

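The tray is turning cleanly and all the jars are standing. I'll continue the arc.

Call:
step_arm --rows '[[[0,-6,5,0,0,0,-0.052],[0,-11,11,0,0,0,-0.105],[0,-16,16,0,0,0,-0.157],[0,-21,22,0,0,0,-0.209],[0,-25,28,0,0,0,-0.262],[0,-29,35,0,0,0,-0.314],[0,-33,41,0,0,0,-0.367],[0,-36,48,0,0,0,-0.419],[0,-39,55,0,0,0,-0.471],[0,-42,62,0,0,0,-0.524],[0,-44,69,0,0,0,-0.576],[0,-46,77,0,0,0,-0.628],[0,-48,84,0,0,0,-0.681],[0,-49,92,0,0,0,-0.733],[0,-50,99,0,0,0,-0.785],[0,-50,107,0,0,0,-0.838],[0,-50,114,0,0,0,-0.89],[0,-49,122,0,0,0,-0.942],[0,-48,126,0,0,0,-0.97],[0,-48,126,0,0,0,-0.97]]]'

```text
time_s: 9.38
tcp_pos: [0.4384, 0.0048, 0.0676]
ee_rot: [180.0, 0.0, 173.5]
contact_force: [0.6, 0.5, 0.3]
gripper_width: -0.0001
```

```bash
python3 - <<'E'
from workcell import sensors, viewer
import cv2, numpy as np
from h import *
o=sensors.get_obs(); print(o["time_s"],o["joint_positions"].round(1),o["tcp_pos"].round(4),o["ee_rot"].round(1),o["contact_force"].round(1))
q=o["tcp_pos"][:2]-[.5816,-.0106]; print("tcp polar",np.hypot(*q),np.degrees(np.arctan2(q[1],q[0])))
a,d=viewer.capture("top"); b,d=viewer.capture("scene")
cv2.imwrite("pics/topraw4.png",a);cv2.imwrite("pics/sceneraw4.png",b)
cv2.imwrite("pics/t4.png",np.hstack([cv2.resize(a[140:320,220:430],(400,343)),cv2.resize(b[150:370,180:440],(400,343))]))
E
```

```text
9.375 [  0.6  10.2 -39.   40.7   0.    7.1] [0.4384 0.0048 0.0676] [180.    0.  173.5] [0.6 0.5 0.3]
tcp polar 0.14401656596532567 173.87155544251183
```

View pics/t4.png

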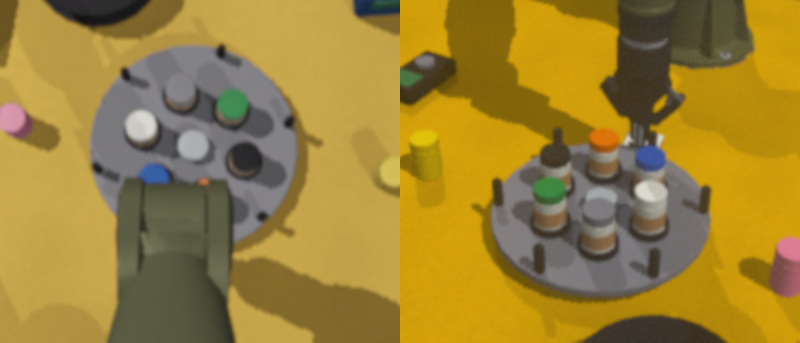

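```bash
cat > ang.py <<'E'
from h import *
def tray(m,lids,pegs,sx,ox,oy,c=(.5816,-.0106)):
    # returns phase of orange jar (deg) from each
    idx=dict(orange=0,blue=1,white=2,grey=3,green=4,black=5); out=[]
    for k,(u,v) in lids.items():
        q=ray(m,ox+(u+.5)/sx-.5,oy+(v+.5)/sx-.5,.099)[:2]-c; out.append((k,round(np.hypot(*q)*1e3),round((np.degrees(np.arctan2(q[1],q[0]))+60*idx[k])%360,1)))
    for u,v in pegs:
        q=ray(m,ox+(u+.5)/sx-.5,oy+(v+.5)/sx-.5,.076)[:2]-c; out.append(("peg",round(np.hypot(*q)*1e3),round((np.degrees(np.arctan2(q[1],q[0]))+30)%60,1)))
    return out
E
python3 - <<'E'
import cv2
a=cv2.imread("pics/topraw4.png"); cv2.imwrite("pics/t4b.png",cv2.resize(a[150:280,255:390],None,fx=5,fy=4.9999,interpolation=cv2.INTER_CUBIC))
E
```

```text
(no output)
```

View pics/t4b.png

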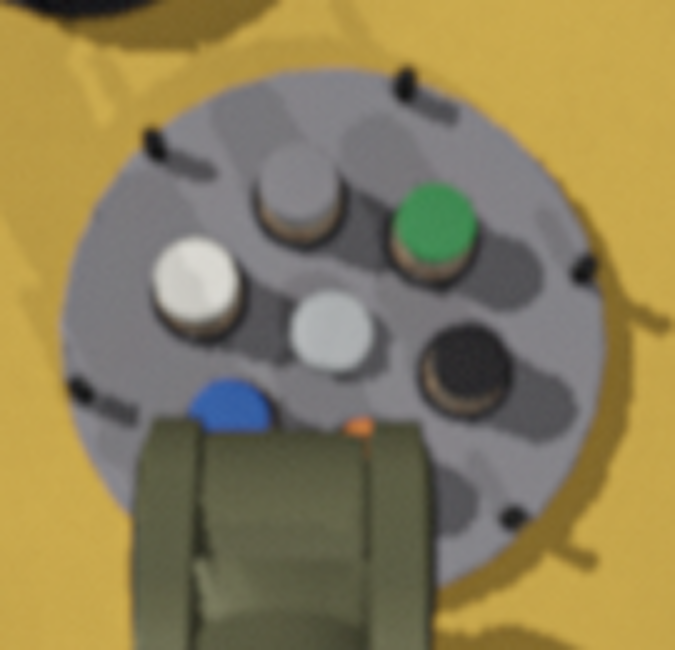

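```bash
python3 - <<'E'
from ang import *
from workcell import viewer
m=viewer.camera_model("top")
for x in tray(m,dict(white=(197,279),grey=(301,183),green=(435,221),black=(469,360)),[(152,140),(406,80),(586,267),(514,516),(77,388)],5,255,150): print(x)
E
```

```text
('white', 74, np.float64(194.3))
('grey', 75, np.float64(194.6))
('green', 75, np.float64(196.2))
('black', 74, np.float64(195.4))
('peg', 139, np.float64(15.4))
('peg', 138, np.float64(15.1))
('peg', 138, np.float64(15.0))
('peg', 139, np.float64(15.1))
('peg', 139, np.float64(15.1))
```

The orange jar is now at 195.1° with a target of 179.0°, so another -16.1° is needed. I'll push the rest slowly, back off the peg, and rise.

```bash
python3 - <<'E'
from arc import arc
import numpy as np
a0=-186.6
p0=(.5816+.145*np.cos(np.radians(a0)),-.0106+.145*np.sin(np.radians(a0)))
for r in arc(p0,a0,[a0-x for x in (2,4,6,8,10,12,14,15,15.6,16.1,13,8)]): print(*r)
E
```

```text
0 1 5 0 0 0 -0.035
0 2 10 0 0 0 -0.07
0 3 15 0 0 0 -0.105
0 4 20 0 0 0 -0.14
0 5 25 0 0 0 -0.175
0 7 30 0 0 0 -0.209
0 8 34 0 0 0 -0.244
0 9 37 0 0 0 -0.262
0 10 38 0 0 0 -0.272
0 10 39 0 0 0 -0.281
0 7 32 0 0 0 -0.227
0 4 20 0 0 0 -0.14
```

Call:
step_arm --rows '[[[0,1,5,0,0,0,-0.035],[0,2,10,0,0,0,-0.07],[0,3,15,0,0,0,-0.105],[0,4,20,0,0,0,-0.14],[0,5,25,0,0,0,-0.175],[0,7,30,0,0,0,-0.209],[0,8,34,0,0,0,-0.244],[0,9,37,0,0,0,-0.262],[0,9.5,38.2,0,0,0,-0.272],[0,10,39.4,0,0,0,-0.281],[0,10,39.4,0,0,0,-0.281],[0,10,39.4,0,0,0,-0.281]]]'

```text
time_s: 10.98
tcp_pos: [0.4478, 0.0441, 0.0673]
ee_rot: [180.0, -0.0, 157.3]
contact_force: [0.2, -1.0, -0.0]
gripper_width: 0.0001
```

```bash
python3 - <<'E'
from workcell import sensors, viewer
import cv2, numpy as np
o=sensors.get_obs(); q=o["tcp_pos"][:2]-[.5816,-.0106]; print("tcp polar",np.hypot(*q),np.degrees(np.arctan2(q[1],q[0])),o["tcp_pos"])
a,d=viewer.capture("top"); cv2.imwrite("pics/t5b.png",cv2.resize(a[150:280,255:390],None,fx=5,fy=5,interpolation=cv2.INTER_CUBIC))
E
```

```text
tcp polar 0.1446042222626388 157.7633422098813 [0.44775019 0.04412302 0.06728653]
```

View pics/t5b.png

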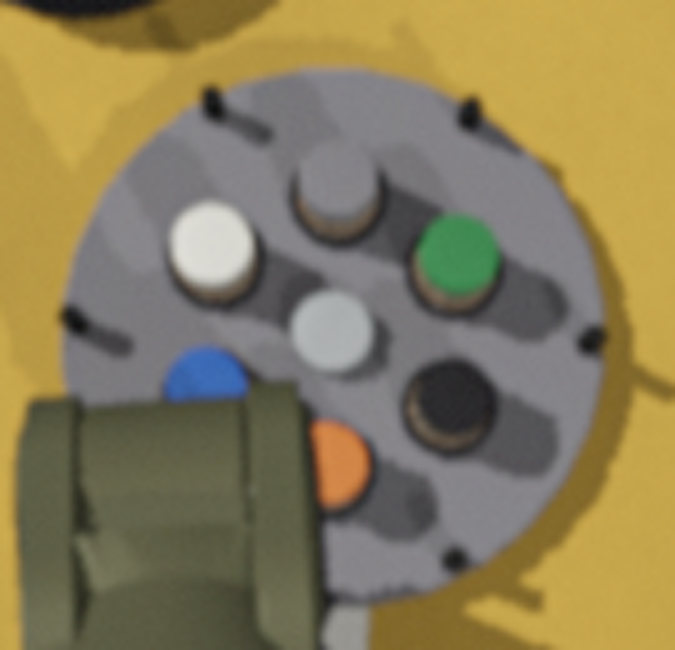

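The tray looks to be in place. I'll back off the peg, rise, and clear the view for a check.

Call:
step_arm --rows '[[[0,-3,-7,0,0,0,0],[0,-6,-14,0,0,0,0],[0,-6,-14,0,0,0,0],[0,-6,-14,60,0,0,0],[0,-6,-14,120,0,0,0],[0,-6,-14,180,0,0,0],[0,-6,-14,180,0,0,0],[0,-30,40,180,0,0,0],[0,-50,100,180,0,0,0],[0,-70,160,180,0,0,0],[0,-90,220,180,0,0,0],[0,-120,280,180,0,0,0],[0,-150,340,180,0,0,0],[0,-170,390,180,0,0,0],[0,-170,390,180,0,0,0],[0,-170,390,180,0,0,0]]]'

```text
time_s: 13.02
tcp_pos: [0.2773, 0.4334, 0.2461]
ee_rot: [-179.9, -0.0, 157.4]
contact_force: [-0.2, -0.1, 0.9]
gripper_width: -0.0
```

```bash
python3 - <<'E'
from workcell import sensors, viewer
import cv2, numpy as np
a,d=viewer.capture("top"); b,d=viewer.capture("scene"); cv2.imwrite("pics/top6.png",a);cv2.imwrite("pics/scene6.png",b)
cv2.imwrite("pics/t6b.png",cv2.resize(a[150:305,255:390],None,fx=3.8,fy=3.8,interpolation=cv2.INTER_CUBIC))
E
```

```text
(no output)
```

View pics/t6b.png

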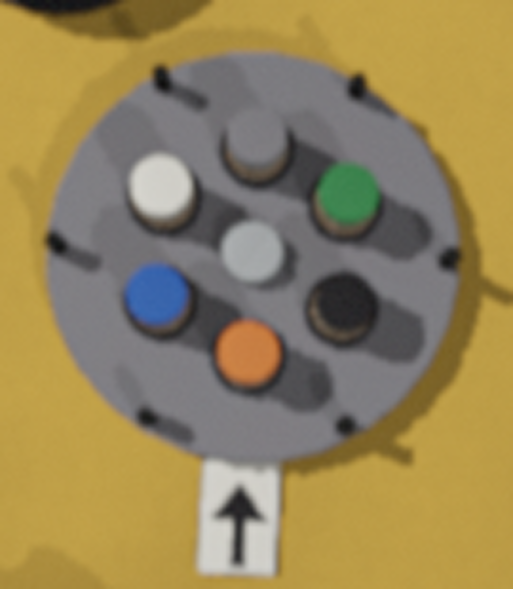

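View pics/scene6.png

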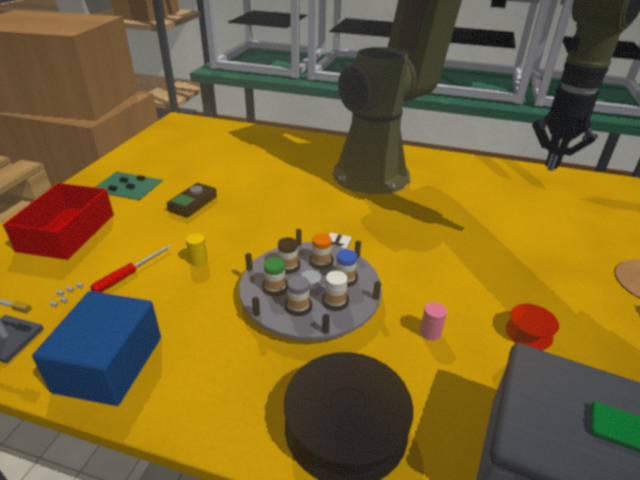

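```bash
python3 - <<'E'
from ang import *
from workcell import viewer
m=viewer.camera_model("top"); a=cv2.imread("pics/top6.png")
h=cv2.cvtColor(a,cv2.COLOR_BGR2HSV)
for x in tray(m,dict(white=(161,184),grey=(258,136),green=(349,193),black=(345,300),orange=(249,350),blue=(157,293)),[(161,75),(358,83),(452,257),(346,424),(147,417),(55,240)],3.8,255,150): print(*x)
# tongue axis by white-region moments/min area rect, bench side of the tray
w=((h[...,1]<70)&(h[...,2]>150)).astype(np.uint8); w[:274]=0; w[305:]=0; w[:,:300]=0; w[:,340:]=0
w=cv2.morphologyEx(w,cv2.MORPH_CLOSE,np.ones((7,7)))
c=max(cv2.findContours(w,0,2)[0],key=cv2.contourArea)
rows=[(v,np.flatnonzero(w[v]).mean(),w[v].sum()) for v in range(276,300) if w[v].sum()>15]
A=np.array([ray(m,u,v,.008)[:2] for v,u,_ in rows]); C=np.array([.5816,-.0106])
k=np.polyfit(A[:,0],A[:,1],1); print("widths",rows[0],rows[-1]); print("tongue line angle",180+np.degrees(np.arctan(k[0])),"passes hub at dy",np.polyval(k,C[0])-C[1])
q=A-C; print("bearing of mid",np.degrees(np.arctan2(q[:,1],q[:,0])).round(2))
E
```

```text
white 76 178.4
grey 75 178.9
green 75 179.6
black 74 179.9
orange 73 179.3
blue 74 178.8
peg 139 59.3
peg 138 59.3
peg 139 59.0
peg 139 59.3
peg 139 59.6
peg 138 59.1
widths (276, np.float64(318.0), np.uint64(21)) (299, np.float64(317.0), np.uint64(21))
tongue line angle 178.42069753443116 passes hub at dy -0.000301553581153767
bearing of mid [178.5  178.56 178.61 178.65 178.7  178.75 178.34 178.39 178.44 178.49
 178.53 178.57 178.62 178.26 178.3  178.35 178.39 178.43 178.47 178.51
 178.55 178.59 178.62 178.66]
```

The tray's wells and pegs put the orange jar at 179.2°, and the tongue axis reads 178.5–179.0°. That is under 1°, or about 1 mm at the jar. All jars are standing, nothing else has moved, and the arm is clear.

```bash
python3 -c "
from workcell import bot
print(bot.hand_in())"
```

```text
the job is handed in; nothing more can be done
None
```

The jar with the orange lid now stands at the front, in line with the black arrow, and the job is handed in at about 13 s. I pushed one rim peg about 98° clockwise with the fingers shut, then backed off, rose and moved the arm off to the left.

- **Alignment:** in the last top view the tray's pegs put the orange jar at about 179.2°. Its lid alone read 179.3°, and readings from the other lids ranged from 178.4° to 179.9°. The arrow's axis measured 178.5° to 179.0° depending on the method, so the two agree to within about 1° (roughly 1 mm at the jar).
- **Jars and bench:** by eye in the last pictures all six jars stand in their wells and the other things on the bench are where they were. I did not measure their positions again.
- **Forces:** the contact force stayed around 1 N in the readings I took between moves.

No check failed.

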